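# Snap the shoulder cap of a jointed doll home with the setter

### The job

A flat jointed wooden doll lies on the assembly board; three of its joint caps are already home, but the white lock cap on one shoulder is only started on the tip of its barbed pin. Take the joint setter from its round tray, set its hollow end squarely on that cap and press until the cap clicks past the barbs and is held down, level, on its rubber washer - firmly but without ramming it, or the plastic cracks - then stand the setter upright back in the middle of its tray and let go. Press the cap only with the setter, and do not disturb the other things on the table.

Things in the scene. Friction and masses are not known exactly. Their poses are not given: they have to be found in the camera images.
- setter_center (a point): the joint setter: upright tool 96 mm tall, 130 g, standing on its hollow metal end. Metal tube 38 mm across, 22 mm high, with a 22 mm bore 22 mm deep, open below; a shoulder up to 31 mm, then a straight round wooden handle 28 mm across. The point is half-way up on its axis, 48 mm above the rim of the hollow end; z along the axis. Grip the handle here, from above.
- tray_floor (a point): the setter's tray, a fixed round shallow wooden dish, 90 mm across outside, 80 mm inside, rim 6 mm above its inner floor. The point is the middle of the inner floor, 4 mm above the table.
- cap_center (a point): the lock cap to press home: white plastic ring 44 mm across, 6 mm thick, 12 g, its hole flaring from 13 mm at the top to 19 mm below; it hangs loosely on the tip of the pin, its top about 13 mm above the point called pin, the only cap on the doll that stands proud. The point is the ring's centre, 3 mm above its underside; z is its axis.
- pin (a point): the fixed upright shoulder pin for the cap; the point is on its axis at the top face of the doll's body; z up, x towards the doll's head. A springy black rubber washer, 36 mm across and 3 mm thick, lies round its foot. The split, springy barbed head is 17 mm across at the widest and tapers to a 7 mm tip 22.4 mm above the point; it fits inside the setter's bore.
- board_top (a point): the fixed plywood board, 360 x 260 mm, with the doll lying on it face up, also fixed. The point is the middle of the board's top, which stands 14 to 26 mm above the table; x points to the doll's head. The point called pin lies 58 mm along x, 43 mm along y and 16 mm above here.
- tub_center (a point): bystander: open white plastic tub 92 mm across, 85 mm high, loose; the point is half-way up
- paint_center (a point): bystander: small paint bottle 38 mm across, 90 mm high, loose; the point is half-way up
- spare_center (a point): bystander: a spare lock cap lying flat on the table, loose; the point is its centre
- cap: the same lock cap; origin at the centre of its underside. It must be pushed down over the barbs and squeeze the washer before they catch; the push rises to a peak of about 11 to 22 N, then it clicks, the force drops a few N and rises again steeply as the washer bottoms out. Let go short of the click, it lifts again. More than 35 N between setter and cap cracks it.
- setter: the whole setter (see setter_center); origin at the centre of its lower rim
- brush_grip (a point): bystander: flat paint brush 160 mm long lying on the table, loose; the point is on its handle
There are look-alikes about, which are no part of the job. Leave any blue or orange look-alike of the setter alone.

How it is judged:
By the outcome, as a careful person would: the job done as asked, in the order asked, and still so for the second after the job is handed in, with the robot touching nothing.
It also fails if it takes over 46 s, if anything falls off the work surface, if the arm or the gripper's body presses on something with over 40 N, if the wrist force passes 120 N, or if a joint passes its speed limit or range.

### The arm

A 6-joint arm with a two-finger parallel gripper is mounted at the origin on the work surface. World frame = base frame: x ahead of the robot, y to its left, z up, the work surface at z = 0. Lengths are in m, angles in degrees, forces in N, time in s.
With the tool pointing down it reaches from about 0.4 to 0.825 m from the base axis. Payload 7 kg.
Tool frame: the origin (TCP) lies midway between the tips of the shut fingers; the grasp point (between the pads) lies 19 mm behind it; z points along the fingers, y is the line along which they close (so a half turn about z gives the same grasp; the last joint's range is limited). The gripper opens to 88 mm and grips with 3 to 60 N. Pads are 19 mm wide; open, the fingers measure 130 mm over their backs; the gripper's body (78 mm by 193 mm) begins 47 mm behind the grasp point.
Start: joints at [-48.008, 20.546, 0.682, 0, -70.136, -16.507], TCP at [0.29, -0.609, 0.198] pointing down, gripper open.
Joint ranges: [-176.03, 176.03], [-82.01, 121.73], [-58.28, 71.71], [-173.87, 95.51], [-174.79, -0.11], [-173.66, 173.66]. Speed limits (degrees/s): [136.94, 136.94, 172.46, 180, 180, 180].

### API

Orientations are given as a 3x3 rotation matrix whose columns are the frame's x, y, z axes.
In Python, from rig import robot gives the robot as it stands. Calls block until the motion is done:
- robot.goto(position, orientation): joint-space move of the TCP to a pose.
- robot.servo_line(position, ori=None, speed=0.15): straight line of the TCP; ori=None keeps the orientation; speed is the mean speed in m/s.
- robot.movej(angles): joint-space move.
- robot.move_gripper(opening): opening from 0.0 (shut) to 1.0 (fully open); the grip force is fixed at half the most; returns when the fingers have stopped.
- robot.dwell(seconds).
- robot.ik(position, orientation): joint angles nearest the present ones, or None.
- robot.grab_frame(name): name is "side" or "top" or "wrist"; returns (picture, depth): 420x560x3 uint8, red, green, blue; 420x560 float32, m along the optical axis (not along the pixel's ray), 0 where there is no reading.
- robot.camera_info(name): a dict with "vfov" (degrees; the focal length in pixels is half the picture's height over the tangent of half this angle, whatever the lens; pixels are square), "cx", "cy" (the principal point, pixels), "view" (4x4, takes a point from world to camera coordinates); the wrist camera has in their place "T_tool_cam" (4x4, takes a point from camera to tool coordinates, whose origin is the TCP and whose axes are the flange's). Camera axes: x right, y down, z forward; pixel columns grow to the right and rows downward; lengths in m; the calibration is good to about 2 mm. The wrist camera is an equidistant fisheye: a pixel r from the principal point sees the ray r / f radians off the axis. A picture is of the moment at which its call begins: read the wrist's pose just before it. camera_info takes no time and is no camera call.
A pose or a line that the arm cannot do raises robot.Unreachable and nothing moves.
- robot.job_done(): hands the job in; it is judged then, once.
Readings, each from a call of its own:
- robot.read_t(): time.
- robot.read_qpos(): joint angles.
- robot.read_qvel(): joint speeds.
- robot.read_effort(): joint torques, N m.
- robot.read_position(): TCP position.
- robot.read_tcp_rot(): TCP orientation.
- robot.read_force(): force on the tool from outside, world axes, zero at the start.
- robot.read_ft_torque(): the same for the moment, N m.
- robot.read_grip_width(): opening from 0.0 (shut) to 1.0 (fully open).
- robot.read_finger_force(): force on a finger pad.
Only numpy, scipy, OpenCV 4.12 (cv2) and the standard library are available. Lean on these libraries where they do the work, as an engineer would, in place of code of your own. Each camera call takes 0.05 s, during which the arm holds its last target. There are 200 camera calls.

## Working session

There is one attempt and no reset: what is moved stays moved. The work goes in short steps, each a Python script; the robot and the scene stay as the last script left them, time stands still between calls to the robot, and variables do not carry over. Pictures are saved under pics/ and viewed, at most 10 in all, crops included, and the job is handed in when it is done.

```bash
mkdir -p pics; ls; python3 - <<'E'
from rig import robot
import cv2,numpy as np
for n in ("top","side"):
    p,d=robot.grab_frame(n); np.savez(f"{n}0.npz",p=p,d=d); cv2.imwrite(f"pics/{n}0.png",cv2.resize(p[:,:,::-1],(800,600),interpolation=cv2.INTER_CUBIC))
    print(n,robot.camera_info(n))
print(robot.camera_info("wrist"),robot.read_t(),robot.read_force())
E
```

```text
pics
top {'vfov': 52.41268388396526, 'cx': 275.24204787481017, 'cy': 206.31893751876976, 'view': array([[ 0.02269195, -0.99972074,  0.00659719, -0.04775131],
       [-0.99651447, -0.02314804, -0.08014415,  0.53464731],
       [ 0.08027448, -0.00475557, -0.99676145,  1.06370539],
       [ 0.        ,  0.        ,  0.        ,  1.        ]])}
side {'vfov': 45.07692562248497, 'cx': 273.9335929698025, 'cy': 211.32804582160858, 'view': array([[-0.86963104, -0.49354489, -0.0124622 ,  0.43631856],
       [-0.22651345,  0.4212934 , -0.87818194,  0.19164498],
       [ 0.43867245, -0.76087142, -0.47816437,  0.97662643],
       [ 0.        ,  0.        ,  0.        ,  1.        ]])}
{'vfov': 65.70646984690485, 'cx': 279.75262343369917, 'cy': 214.3368020945413, 'T_tool_cam': array([[-7.51003773e-04, -9.51407799e-01, -3.07932844e-01,
         8.45891346e-02],
       [ 9.99999701e-01, -7.71045121e-04, -5.65876843e-05,
        -7.71263512e-04],
       [-1.83592153e-04, -3.07932795e-01,  9.51408093e-01,
        -1.85135239e-01],
       [ 0.00000000e+00,  0.00000000e+00,  0.00000000e+00,
         1.00000000e+00]])} 0.1 [ 0.14381397 -0.15224091 -0.19929183]
```

View pics/top0.png

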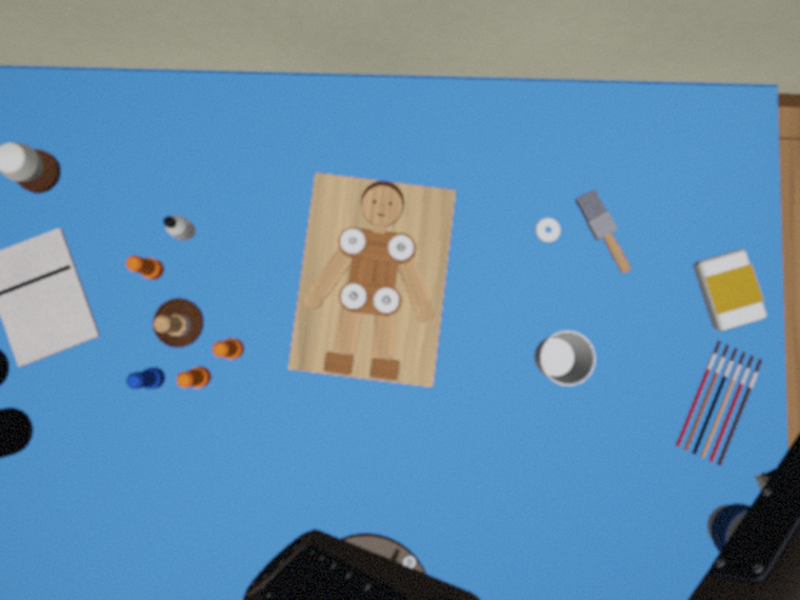

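View pics/side0.png

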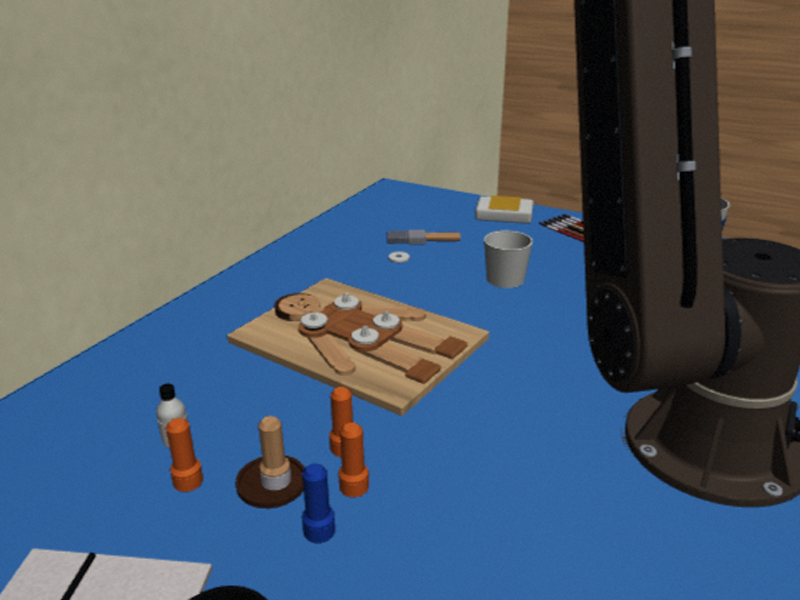

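The setter is the natural-wood and metal tool in the round tray (top 178,323; side 272,455). The three orange look-alikes (top 145,267; 228,349; 193,378) and the blue one (145,379) are to be left alone. By board geometry the pin is the image-left shoulder (top 352,240; side 314,320). I'll confirm both in an enlarged crop and measure.

```bash
cat >h.py <<'E'
import numpy as np
from rig import robot
def cloud(n,p,d):
    c=robot.camera_info(n);f=p.shape[0]/2/np.tan(np.radians(c["vfov"]/2))
    v,u=np.indices(d.shape);X=np.stack([(u-c["cx"])/f*d,(v-c["cy"])/f*d,d],-1)
    V=c["view"];return (X-V[:3,3])@V[:3,:3]
E
python3 - <<'E'
from h import *
import cv2
im=[]
for n,boxes in (("top",[(85,180,110,83),(200,118,130,98)]),("side",[(100,255,165,124),(155,190,190,143)])):
    z=np.load(n+"0.npz");p,d=z["p"],z["d"];C=cloud(n,p,d)
    np.save(n+"C.npy",C)
    im.append(np.hstack([cv2.resize(p[y:y+h,x:x+w,::-1],(400,300),interpolation=cv2.INTER_CUBIC) for x,y,w,h in boxes]))
    px=[(124,226),(114,226),(246,168),(281,173),(247,207),(270,210),(265,200),(230,250),(300,200),(380,161),(420,188)] if n=="top" else [(190,300),(219,224),(242,211),(255,235),(270,225)]
    for u,v in px: print(n,u,v,C[v-1:v+2,u-1:u+2].reshape(-1,3).mean(0).round(4))
    X=C.reshape(-1,3);P=p.reshape(-1,3).astype(int);ok=d.ravel()>0
    # tool top & white caps
    for lo,hi in ((.09,.11),):
        m=ok&(X[:,2]>lo)&(X[:,2]<hi)&(X[:,1]>.2)&(X[:,1]<.36)&(X[:,0]>.4)&(X[:,0]<.62)&(P[:,0]>P[:,2]+25)&(P[:,1]>110)
        print(n,"settertop",m.sum(),X[m].mean(0),np.ptp(X[m],0) if m.any() else 0)
    w=ok&(P.min(1)>130)&(np.ptp(P,axis=1)<45)&(X[:,2]>.03)&(X[:,2]<.08)&(X[:,1]<.1)&(X[:,1]>-.1)&(X[:,0]>.35)&(X[:,0]<.8)
    k,l,s,ce=cv2.connectedComponentsWithStats(w.reshape(d.shape).astype(np.uint8))
    for i in range(1,k):
        if s[i,4]>60:
            Q=C[l==i];mid=(Q.max(0)+Q.min(0))/2;print(n,ce[i],s[i,4],np.median(Q,0).round(4),mid.round(4),np.ptp(Q,0).round(4))
cv2.imwrite("pics/crop1.png",np.vstack(im))
E
```

```text
top 124 226 [0.4759 0.3332 0.0577]
top 114 226 [0.4742 0.3421 0.0994]
top 246 168 [0.6274 0.0397 0.0504]
top 281 173 [ 0.6169 -0.0478  0.0503]
top 247 207 [0.53   0.0345 0.0505]
top 270 210 [ 0.5238 -0.0226  0.0517]
top 265 200 [ 0.5503 -0.0092  0.0309]
top 230 250 [0.4226 0.0757 0.0254]
top 300 200 [ 0.5538 -0.0985  0.0158]
top 380 161 [ 0.6618 -0.306   0.0053]
top 420 188 [ 0.5941 -0.4123 -0.0006]
top settertop 166 [0.45749682 0.30844209 0.09661771] [0.06371477 0.11879492 0.01336014]
top [246.45210728 168.14176245] 261 [0.6281 0.0395 0.0433] [0.6298 0.0395 0.0427] [0.0483 0.0441 0.0249]
top [280.43359375 172.6796875 ] 256 [ 0.6191 -0.0459  0.0381] [ 0.6199 -0.0468  0.0427] [0.0461 0.0435 0.0252]
top [247.20610687 206.88167939] 262 [0.5309 0.0348 0.038 ] [0.5315 0.0356 0.0432] [0.0457 0.0456 0.0263]
top [270.08045977 209.74712644] 261 [ 0.5249 -0.0227  0.0379] [ 0.5252 -0.0224  0.0435] [0.0457 0.0455 0.027 ]
side 190 300 [0.465  0.3535 0.095 ]
side 219 224 [0.6251 0.0445 0.0442]
side 242 211 [ 0.616  -0.0414  0.0404]
side 255 235 [0.5285 0.0397 0.0392]
side 270 225 [ 0.5213 -0.0167  0.0389]
side settertop 101 [0.47004548 0.34937893 0.09807686] [0.02046107 0.02032751 0.00858814]
side [242.01923077 210.59615385] 104 [ 0.6167 -0.043   0.0388] [ 0.6191 -0.0472  0.0448] [0.04   0.0425 0.0221]
side [219.49230769 223.17692308] 130 [0.6255 0.0418 0.0439] [0.6279 0.0388 0.0472] [0.0448 0.0422 0.0165]
side [269.98245614 224.14035088] 114 [ 0.5212 -0.0189  0.0386] [ 0.5262 -0.0235  0.0409] [0.0432 0.0439 0.0107]
side [255.25373134 234.42537313] 134 [0.5275 0.0377 0.0388] [0.5322 0.0356 0.0434] [0.0421 0.0449 0.0178]
```

View pics/crop1.png

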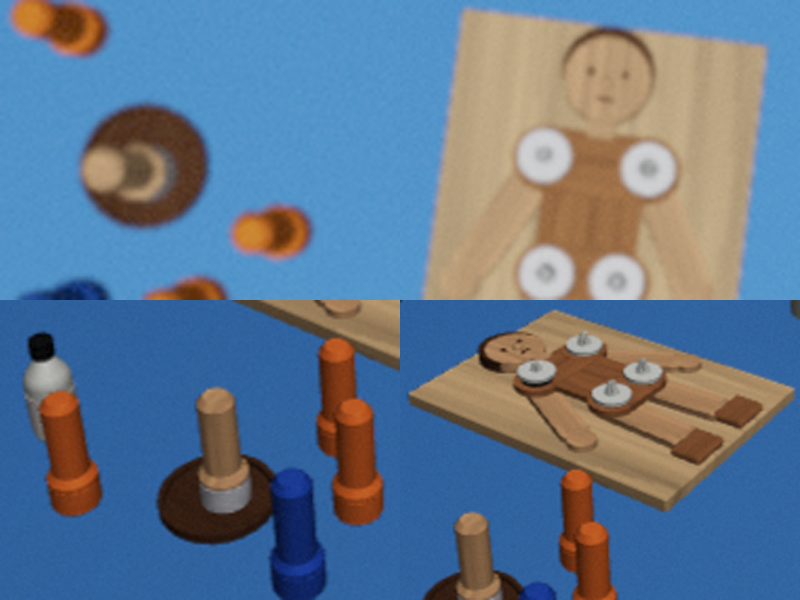

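The crop confirms it: the natural wooden setter with a metal foot stands in the dark tray. The image-left shoulder cap is the one standing proud (top z 0.044 against 0.038 for the others), with only the pin tip showing. I'll take wrist views over the cap and then over the setter.

```bash
cat >>h.py <<'E'
def down(a):
    a=np.radians(a);x=np.array([np.cos(a),np.sin(a),0]);z=np.array([0,0,-1.]);return np.stack([x,np.cross(z,x),z],1)
def wgrab():
    T=np.eye(4);T[:3,:3]=robot.read_tcp_rot();T[:3,3]=robot.read_position()
    p,d=robot.grab_frame("wrist");return p,d,wcloud(d,T),T
def wcloud(d,T):
    c=robot.camera_info("wrist");f=d.shape[0]/2/np.tan(np.radians(c["vfov"]/2))
    v,u=np.indices(d.shape);x=u-c["cx"];y=v-c["cy"];r=np.hypot(x,y)+1e-9;t=np.tan(r/f)
    X=np.stack([x/r*t*d,y/r*t*d,d],-1);M=T@c["T_tool_cam"];return X@M[:3,:3].T+M[:3,3]
E
python3 - <<'E'
from h import *
import cv2
R=robot.read_tcp_rot();print(R.round(3).tolist())
a0=np.degrees(np.arctan2(R[1,0],R[0,0]))
best=None
for a in range(-180,180,15):
    q=robot.ik([.60,.04,.2],down(a)); s=robot.ik([.471,.338,.056-.019],down(a))
    print(a,None if q is None else (q[0].round(),q[5].round()),None if s is None else s[5].round())
E
```

```text
[[-0.903, -0.43, -0.001], [-0.43, 0.903, 0.001], [0.0, 0.001, -1.0]]
-180 (np.float64(22.0), np.float64(-112.0)) -145.0
-165 (np.float64(22.0), np.float64(-97.0)) -130.0
-150 (np.float64(22.0), np.float64(-82.0)) -115.0
-135 (np.float64(22.0), np.float64(-67.0)) -100.0
-120 (np.float64(22.0), np.float64(-52.0)) -85.0
-105 (np.float64(22.0), np.float64(-37.0)) -70.0
-90 (np.float64(22.0), np.float64(-22.0)) -55.0
-75 (np.float64(22.0), np.float64(-7.0)) -40.0
-60 (np.float64(22.0), np.float64(8.0)) -25.0
-45 (np.float64(22.0), np.float64(23.0)) -10.0
-30 (np.float64(22.0), np.float64(38.0)) 5.0
-15 (np.float64(22.0), np.float64(53.0)) 20.0
0 (np.float64(22.0), np.float64(68.0)) 35.0
15 (np.float64(22.0), np.float64(83.0)) 50.0
30 (np.float64(22.0), np.float64(98.0)) 65.0
45 (np.float64(22.0), np.float64(113.0)) 80.0
60 (np.float64(22.0), np.float64(128.0)) 95.0
75 (np.float64(22.0), np.float64(143.0)) 110.0
90 (np.float64(22.0), np.float64(158.0)) 125.0
105 (np.float64(22.0), np.float64(173.0)) 140.0
120 (np.float64(22.0), np.float64(-172.0)) 155.0
135 (np.float64(22.0), np.float64(-157.0)) 170.0
150 (np.float64(22.0), np.float64(-142.0)) None
165 (np.float64(22.0), np.float64(-127.0)) -160.0
```

```bash
python3 - <<'E'
from h import *
import cv2
ims=[]
for n,pos in (("cap",[.629,.0395,.17]),("set",[.471,.338,.20])):
    t=robot.read_t();robot.goto(pos,down(-90));robot.dwell(.3)
    p,d,C,T=wgrab();np.savez("w_%s.npz"%n,p=p,d=d,C=C,T=T);print(n,robot.read_t()-t)
    ims.append(cv2.resize(p[:,:,::-1],(400,300),interpolation=cv2.INTER_AREA))
cv2.imwrite("pics/w1.png",np.hstack(ims))
z=np.load("w_cap.npz");p,C=z["p"].astype(int),z["C"]
w=(p.min(2)>120)&(np.ptp(p,axis=2)<45)&(C[...,2]>.034)&(C[...,2]<.075)&(C[...,2]>0)
k,l,s,ce=cv2.connectedComponentsWithStats(w.astype(np.uint8))
for i in range(1,k):
    if s[i,4]>150:
        Q=C[l==i];print("white",ce[i].round(),s[i,4],np.median(Q,0).round(4),((Q.max(0)+Q.min(0))/2).round(4),np.ptp(Q,0).round(4))
z=np.load("w_set.npz");p,C=z["p"],z["C"]
m=(C[...,2]>.092)&(C[...,2]<.108)&(np.hypot(C[...,0]-.471,C[...,1]-.338)<.03)
k,l,s,ce=cv2.connectedComponentsWithStats(m.astype(np.uint8))
for i in range(1,k):
    if s[i,4]>50:
        Q=C[l==i];print("top",ce[i].round(),s[i,4],np.median(Q,0).round(4),((Q.max(0)+Q.min(0))/2).round(4),np.ptp(Q,0).round(4))
E
```

```text
cap 2.9417
set 1.6332999999999998
white [289. 110.] 1530 [ 0.6198 -0.0483  0.0377] [ 0.6197 -0.0482  0.0447] [0.0425 0.0432 0.0187]
white [382. 136.] 1302 [ 0.5269 -0.0254  0.0377] [ 0.5253 -0.0249  0.044 ] [0.0432 0.0425 0.0194]
white [373. 191.] 1240 [0.5329 0.0308 0.0377] [0.5319 0.0323 0.0443] [0.0422 0.0429 0.0202]
white [280. 196.] 1488 [0.6286 0.0355 0.0427] [0.6289 0.0369 0.045 ] [0.0429 0.0436 0.0167]
white [  8. 406.] 306 [1.2328 0.4975 0.057 ] [1.2327 0.4986 0.0592] [0.0062 0.1101 0.0312]
top [277. 212.] 631 [0.4739 0.343  0.0977] [0.4739 0.3445 0.0963] [0.0265 0.0264 0.0085]
```

View pics/w1.png

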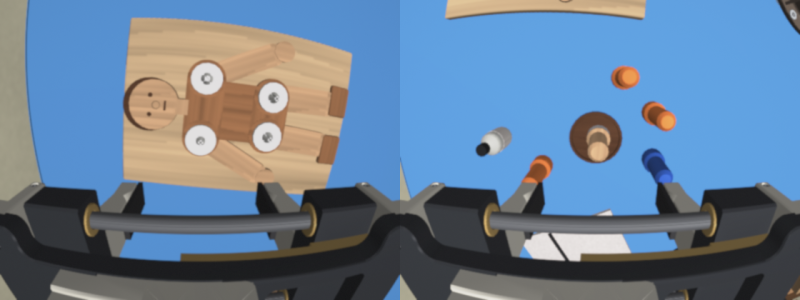

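```bash
python3 - <<'E'
from h import *
import cv2
z=np.load("w_set.npz");p,C=z["p"].astype(int),z["C"]
m=(p.max(2)<130)&(p[...,0]>p[...,2]+15)&(C[...,2]<.02)&(C[...,2]>-.005)&(np.hypot(C[...,0]-.474,C[...,1]-.345)<.07)
m=cv2.morphologyEx(m.astype(np.uint8),cv2.MORPH_OPEN,np.ones((3,3)))>0
Q=C[m];print("tray",m.sum(),((Q.max(0)+Q.min(0))/2).round(4),np.ptp(Q,0).round(4))
h=cv2.convexHull((Q[:,:2]*1000).astype(np.float32));print("circle",cv2.minEnclosingCircle(h),cv2.fitEllipse(h))
f=(C[...,2]>.028)&(C[...,2]<.088)&(np.hypot(C[...,0]-.474,C[...,1]-.345)<.025)
Q=C[f];print("handle x",np.percentile(Q[:,0],[1,50,99]).round(4),"ymin",Q[:,1].min())
robot.move_gripper(.6)
x,y=.474,.3455
robot.servo_line([x,y,.10],speed=.15);robot.servo_line([x,y,.037],speed=.08);robot.dwell(.2)
print(robot.read_force(),robot.read_position(),robot.read_t())
robot.move_gripper(0);print("w",robot.read_grip_width()*88,robot.read_finger_force(),robot.read_force())
robot.servo_line([x,y,.16],speed=.12)
print(robot.read_grip_width()*88,robot.read_force(),robot.read_t())
robot.goto([.629,.039,.115],down(-90));robot.dwell(.3)
print(robot.read_force(),robot.read_t(),robot.read_position())
p,d,C,T=wgrab();np.savez("w_held.npz",p=p,d=d,C=C,T=T);cv2.imwrite("pics/held.png",cv2.resize(p[:,:,::-1],(800,600)))
s,ds=robot.grab_frame("side");np.savez("side1.npz",p=s,d=ds);cv2.imwrite("pics/side1.png",cv2.resize(s[100:310,100:380,::-1],(800,600),interpolation=cv2.INTER_CUBIC))
E
```

```text
tray 2464 [0.4786 0.3476 0.0085] [0.0853 0.0846 0.0179]
circle ((479.0576171875, 347.5282287597656), 43.26070022583008) ((478.6252746582031, 347.5766296386719), (85.27558898925781, 85.75382995605469), 162.6559295654297)
handle x [0.4562 0.474  0.4923] ymin 0.3263013047297201
[-0.49432551 -0.48220912 -0.79972632] [0.47420718 0.34576868 0.03755531] 7.4167
w 27.50821783267536 29.99812505033333 [-1.25048898  0.0113653  -0.35189743]
27.32884469021714 [-0.24022802  1.02832902 -1.48612647] 9.1333
[ 0.01987333 -0.62406684 -1.63821207] 10.7417 [0.6289808  0.03996392 0.1152238 ]
```

View pics/held.png

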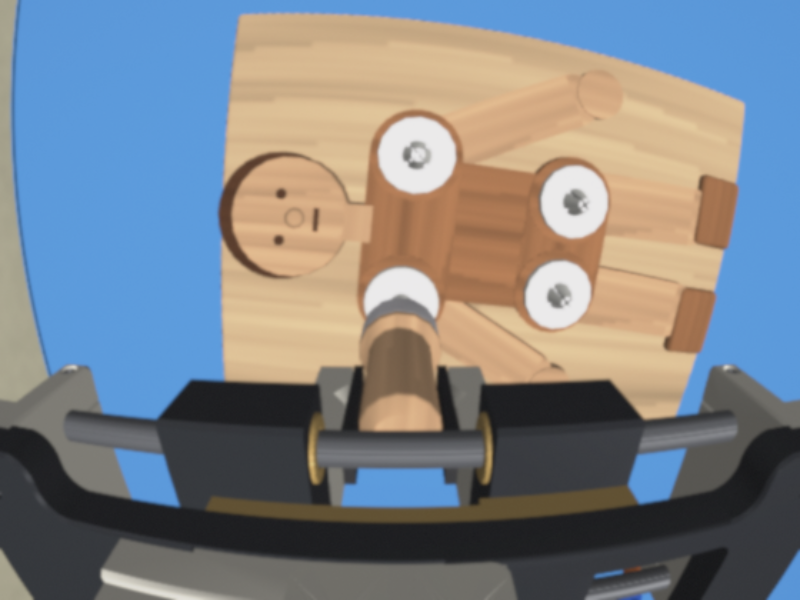

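View pics/side1.png

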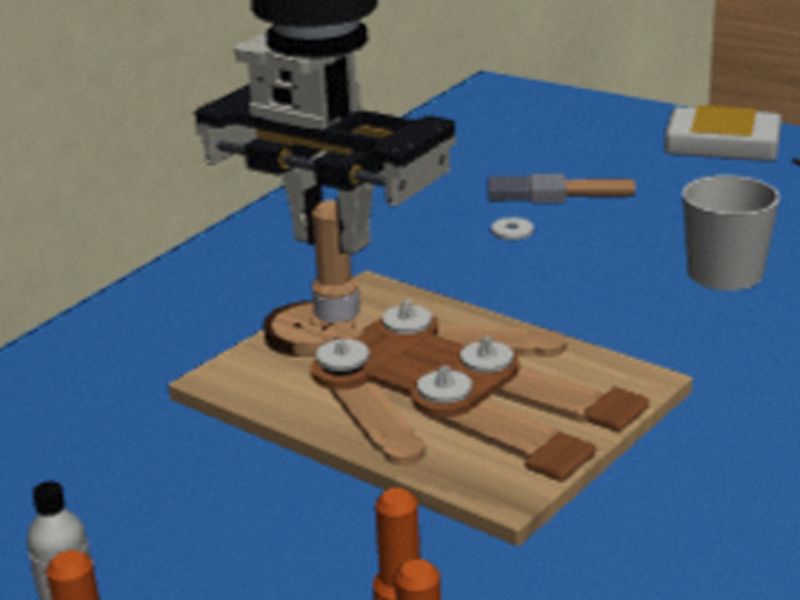

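The setter is held upright (wrist view, foot at 400,310, just over the target cap at 400,285). Side view shows it vertical. Next I'll get the setter axis relative to the cap, all in the same wrist frame.

```bash
python3 - <<'E'
from h import *
from scipy.optimize import least_squares
def circ(P,r):
    s=least_squares(lambda c:np.hypot(P[:,0]-c[0],P[:,1]-c[1])-r,P.mean(0)[:2]+[0,0],loss="soft_l1",f_scale=.001);return s.x.round(4),np.abs(s.fun).mean().round(5)
def fit(n,C,x0,y0,z0=.081,sgn=None):
    for a,b,r in ((.004,.018,.019),(.036,.05,.014),(.05,.064,.014),(.064,.085,.014)):
        m=(C[...,2]>z0+a)&(C[...,2]<z0+b)&(np.hypot(C[...,0]-x0,C[...,1]-y0)<.024)
        Q=C[m]
        if len(Q)>15: 
            # start behind the visible surface
            print(n,a,len(Q),circ(Q[:,:2],r),"x",Q[:,0].min().round(4),Q[:,0].max().round(4),"y",Q[:,1].min().round(4),Q[:,1].max().round(4))
z=np.load("w_held.npz");C=z["C"];fit("wrist",C,.629,.039)
p=z["p"].astype(int)
for nm,zz in (("capH",np.load("w_held.npz")),("capW",np.load("w_cap.npz"))):
    p,Cc=zz["p"].astype(int),zz["C"]
    m=(p.min(2)>120)&(np.ptp(p,axis=2)<45)&(abs(Cc[...,2]-.0425)<.004)&(np.hypot(Cc[...,0]-.629,Cc[...,1]-.039)<.03)
    Q=Cc[m];print(nm,len(Q),Q.min(0).round(4),Q.max(0).round(4))
s=np.load("side1.npz");C=cloud("side",s["p"],s["d"]);fit("side",C,.629,.039)
C2=np.load("sideC.npy");p=np.load("side0.npz")["p"].astype(int)
m=(p.min(2)>110)&(np.ptp(p,axis=2)<50)&(abs(C2[...,2]-.0435)<.003)&(np.hypot(C2[...,0]-.629,C2[...,1]-.039)<.03)
Q=C2[m];print("capS",len(Q),((Q.min(0)+Q.max(0))/2).round(4),np.ptp(Q,0))
E
```

```text
wrist 0.004 300 (array([0.6291, 0.0399]), np.float64(0.00017)) x 0.6114 0.6474 y 0.0204 0.0351
wrist 0.036 372 (array([0.629 , 0.0398]), np.float64(0.00017)) x 0.616 0.6426 y 0.0253 0.0361
wrist 0.05 508 (array([0.629 , 0.0398]), np.float64(0.00042)) x 0.6081 0.6459 y 0.0251 0.0378
wrist 0.064 1707 (array([0.6289, 0.0389]), np.float64(0.00293)) x 0.6076 0.6505 y 0.0248 0.0388
capH 1101 [0.6068 0.0152 0.0385] [0.6504 0.0458 0.0455]
capW 1397 [0.6074 0.0151 0.0388] [0.6504 0.0588 0.0465]
side 0.004 84 (array([0.6303, 0.0405]), np.float64(0.0012)) x 0.6106 0.6419 y 0.0307 0.0629
side 0.036 64 (array([0.6295, 0.0409]), np.float64(0.00138)) x 0.6142 0.6404 y 0.0331 0.0577
side 0.05 65 (array([0.6297, 0.0413]), np.float64(0.00154)) x 0.6094 0.6453 y 0.0407 0.0573
side 0.064 122 (array([0.6309, 0.0421]), np.float64(0.00268)) x 0.6075 0.6514 y 0.045 0.0577
capS 122 [0.6279 0.0389 0.0434] [0.0448     0.04237891 0.00523234]
```

```bash
python3 - <<'E'
from h import *
x,y=.6287,.0372
robot.servo_line([x,y,.095],speed=.06);robot.dwell(.2)
e=robot.read_position()[:2]-[x,y];print("err",e,robot.read_t())
x,y=np.array([x,y])-e*(np.abs(e)>4e-4)
robot.servo_line([x,y,.082],speed=.04);robot.dwell(.1)
f0=np.mean([robot.read_force() for _ in range(4)],0);print(f0,robot.read_position(),robot.read_t())
z=.080;pk=0;log=[];t=robot.read_t()
while robot.read_t()<32:
    robot.servo_line([x,y,z],speed=.012)
    fs=robot.read_force()-f0;f=fs[2];P=robot.read_position()
    log.append((round(z*1e3,2),round(P[2]*1e3,2),*fs.round(1),round(robot.read_t(),2)))
    pk=max(pk,f)
    if (f>27) or (pk>9 and f<pk-2.5) or z<.066: break
    if np.hypot(*fs[:2])>8: print("side force");break
    z-=.0003 if f>2 else .0005
for l in log: print(*l)
print(pk,robot.read_grip_width()*88,robot.read_ft_torque())
E
```

```text
err [2.68622585e-04 7.71200917e-05] 11.525
[ 0.44653144 -0.03323635 -1.04798541] [0.62882334 0.03722573 0.08205794] 12.1
80.0 79.95 -1.4 -0.1 -0.6 12.42
79.5 79.5 -0.7 -0.5 -0.2 12.67
79.0 78.94 -0.4 -0.0 0.1 12.92
78.5 78.46 -1.3 -0.5 -0.5 13.17
78.0 77.94 0.3 -0.2 -0.6 13.42
77.5 77.48 -0.3 0.1 -0.5 13.67
77.0 76.96 -0.9 -0.1 0.9 13.92
76.5 76.53 -0.4 0.8 -0.1 14.17
76.0 76.16 -0.3 0.1 0.1 14.42
75.5 75.71 -0.6 -0.1 2.6 14.67
75.2 75.44 -0.7 0.3 4.1 14.92
74.9 75.16 -2.8 0.5 5.8 15.17
74.6 74.85 -1.1 -0.3 6.3 15.42
74.3 74.67 -2.4 -0.0 5.8 15.67
74.0 74.5 -1.3 0.2 7.7 15.92
73.7 74.33 -1.5 -0.7 8.1 16.17
73.4 74.14 -2.1 -0.8 9.0 16.42
73.1 73.96 -1.7 1.2 9.9 16.67
72.8 73.81 -2.5 0.0 10.8 16.92
72.5 73.61 -3.2 0.2 11.3 17.17
72.2 73.42 -2.5 -0.2 11.8 17.42
71.9 73.23 -2.6 0.1 12.7 17.67
71.6 73.07 -2.5 -1.0 13.9 17.92
71.3 72.9 -3.4 0.3 14.7 18.17
71.0 72.87 -4.2 -0.1 16.5 18.42
70.7 72.67 -4.6 0.1 17.1 18.67
70.4 72.6 -4.6 0.7 18.3 18.92
70.1 72.5 -6.3 0.6 20.5 19.17
69.8 72.28 -6.5 0.7 20.4 19.42
69.5 71.3 -3.9 -0.2 15.5 19.67
20.460218939495288 27.46435625351927 [ 0.04030406  1.51042372 -0.00298767]
```

```bash
python3 - <<'E'
from h import *
import cv2
P=[.6286,.0372]
for z in (.0692,.0689):
    robot.servo_line([*P,z],speed=.012);f=robot.read_force();print(f,robot.read_position()[2])
    if f[2]>20: break
robot.servo_line([*P,.085],speed=.04);robot.servo_line([*P,.115],speed=.12)
robot.servo_line([.6287,.10,.16],speed=.15);robot.dwell(.2)
p,d,C,T=wgrab();np.savez("w_after.npz",p=p,d=d,C=C,T=T);print(robot.read_t(),robot.read_position(),robot.read_grip_width()*88)
q=p.astype(int)
w=(q.min(2)>120)&(np.ptp(q,axis=2)<45)&(C[...,2]>.034)&(C[...,2]<.05)
k,l,s,ce=cv2.connectedComponentsWithStats(w.astype(np.uint8))
for i in range(1,k):
    if s[i,4]>150:
        Q=C[l==i];c=np.median(Q,0);r=np.hypot(*(Q-c)[:,:2].T);Q=Q[(r>.011)&(r<.02)];A=np.c_[Q[:,:2]-c[:2],np.ones(len(Q))]
        s0=np.linalg.lstsq(A,Q[:,2],rcond=None)[0];print(ce[i].round(),len(Q),c.round(4),"tilt deg",np.degrees(s0[:2]).round(2),"z",s0[2].round(4))
cv2.imwrite("pics/after.png",cv2.resize(p[:,:,::-1],(800,600)))
E
```

```text
[-3.37559196 -0.43766377 14.52828784] 0.07114255852183458
[-4.22553957  0.31863258 17.92663714] 0.07107229909729941
22.0333 [0.62838914 0.0992456  0.15938783] 27.25550877683639
[289.  48.] 959 [ 0.6192 -0.0475  0.0377] tilt deg [0.1  0.18] z 0.0377
[386.  77.] 867 [ 0.5274 -0.0241  0.0377] tilt deg [-0.16 -0.18] z 0.0376
[379. 134.] 874 [0.5332 0.032  0.0377] tilt deg [-0.24  0.2 ] z 0.0376
[279. 136.] 984 [0.6285 0.0363 0.0376] tilt deg [-0.06  0.24] z 0.0376
[  9. 405.] 31 [1.2327 0.5578 0.0413] tilt deg [14.92 -2.48] z 0.0429
```

View pics/after.png

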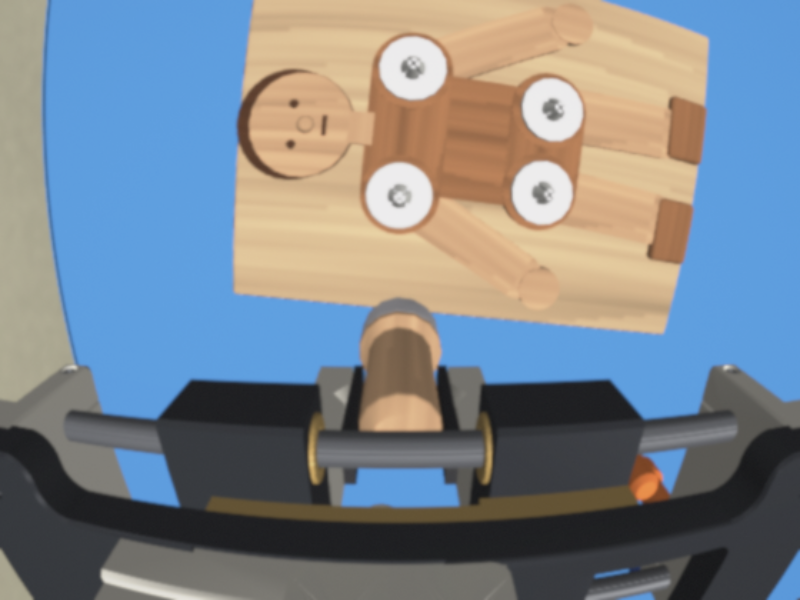

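The cap is home and level (top z 0.0376 like the other three, tilt under 0.3°), at (400,195) with the barbs showing above it. The setter is still upright in the grip at (400,330). Returning it, with one look at the empty tray on the way.

```bash
python3 - <<'E'
from h import *
import cv2
robot.goto([.4787,.41,.165],down(-90));robot.dwell(.3)
p,d,C,T=wgrab();q=p.astype(int)
m=(q.max(2)<140)&(q[...,0]>q[...,2]+15)&(C[...,2]<.014)&(C[...,2]>-.004)&(np.hypot(C[...,0]-.4787,C[...,1]-.348)<.06)
m=cv2.morphologyEx(m.astype(np.uint8),cv2.MORPH_OPEN,np.ones((3,3)))>0
Q=C[m];h=cv2.convexHull((Q[:,:2]*1000).astype(np.float32));e=cv2.fitEllipse(h);print(e,((Q.max(0)+Q.min(0))/2).round(4),np.ptp(Q,0))
c=np.array(e[0])/1000
if np.hypot(*(c-[.4787,.3476]))>.003 or abs(np.mean(e[1])-87)>5: c=np.array([.4787,.3478])
x,y=c;print(c)
robot.servo_line([x,y,.165],speed=.15);robot.servo_line([x,y,.06],speed=.12);robot.servo_line([x,y,.042],speed=.05);robot.dwell(.1)
er=robot.read_position()[:2]-c;print("err",er)
f0=np.mean([robot.read_force()[2] for _ in range(4)]);z=.040
while z>.032:
    robot.servo_line([x,y,z],speed=.015);f=robot.read_force()[2]-f0
    if f>3: break
    z-=.0005
print("z",z,robot.read_position(),f,robot.read_t())
robot.move_gripper(.55);robot.dwell(.3)
robot.servo_line([x,y,.13],speed=.1);robot.servo_line([x,y,.22],speed=.2);robot.dwell(.2)
p,d,C,T=wgrab();print(robot.read_t())
cv2.imwrite("pics/end.png",cv2.resize(p[:,:,::-1],(800,600)))
t=(C[...,2]>.09)&(C[...,2]<.108)&(np.hypot(C[...,0]-x,C[...,1]-y)<.03);Q=C[t]
print("top",((Q.max(0)+Q.min(0))/2).round(4),np.ptp(Q,0).round(4),Q[:,2].max())
s,_=robot.grab_frame("side");cv2.imwrite("pics/side_end.png",cv2.resize(s[100:415,80:500,::-1],(800,600),interpolation=cv2.INTER_CUBIC))
E
```

```text
((478.60296630859375, 348.2702941894531), (85.77935791015625, 86.01509857177734), 112.34052276611328) [0.4787 0.3485 0.0055] [0.08609654 0.08504276 0.01066456]
[0.47860297 0.34827029]
err [1.42486018e-04 8.92829011e-05]
z 0.0365 [0.47881046 0.34840576 0.03699368] 5.470637741651475 27.9083
30.7583
top [0.479  0.3474 0.0956] [0.0269 0.0268 0.0107] 0.10092472384470069
```

View pics/side_end.png

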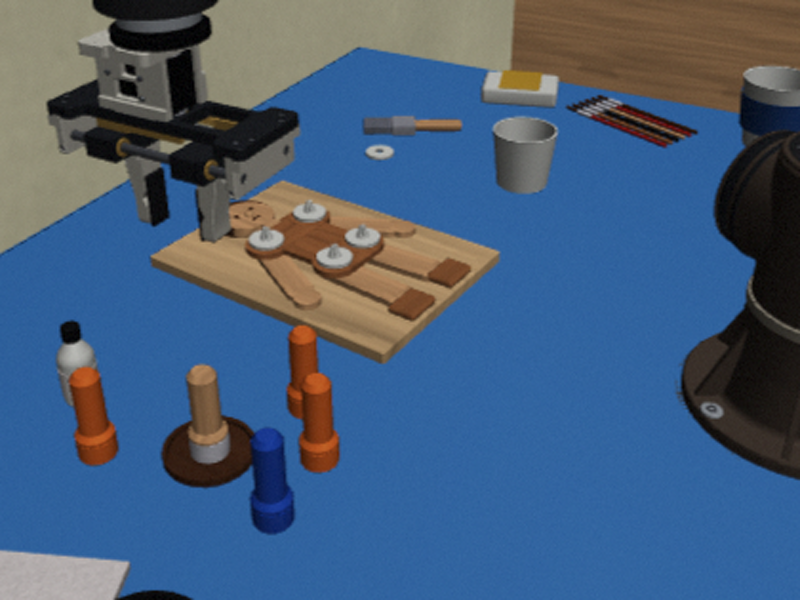

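View pics/end.png

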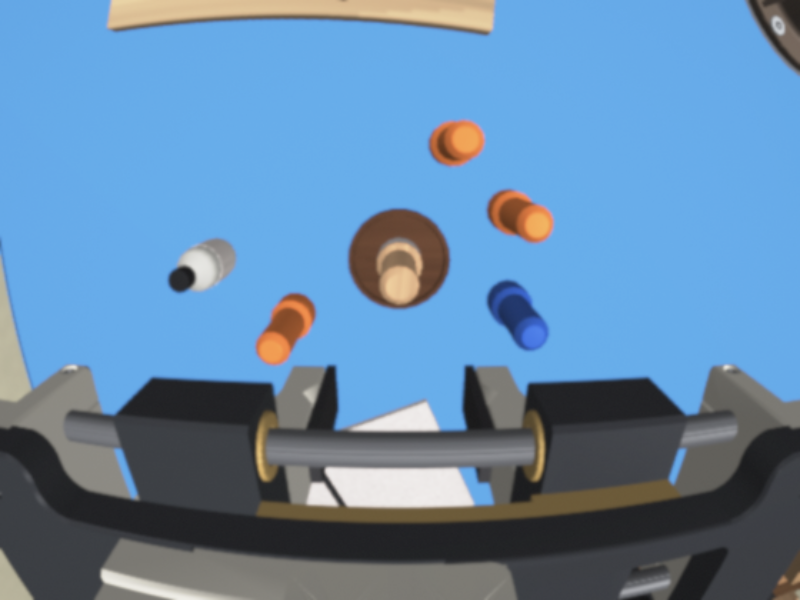

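The setter stands upright in the middle of its tray (wrist view 400,260; side 207,430). The cap is flush and nothing else has moved.

```bash
python3 -c "
from rig import robot
print(robot.job_done())"
```

```text
the job is handed in; nothing more can be done
None
```

The job is handed in: the cap clicked home at a peak of about 20 N and sits level with the other three, and the setter is back upright in the middle of its tray, released at about 28 s with nothing else disturbed.

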